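Scan the mounted finds on the line scanner

TASK

Take the dust cover off the scanner's socket block and lay it aside on the table, then plug every sample mount that stands on the mat fully into a socket of the block. Push the jog stick to the right as far as it goes, which runs the scan head over the mounts, hold it there for three seconds with all mounts in place, and let it spring back to centre. Then stand all the mounts upright on the mat again, cap the socket block fully with the dust cover, and leave everything else where it is.

Things in the scene. Friction and masses are not known exactly. Their poses are not given: they have to be found in the camera images.
- mat: thin cream paper mat, 240 mm (its x) by 260 mm (its y), lying flat (under 2 mm, no step to feel; things on it stand at table height z = 0). Origin: its centre. The mounts start on it.
- scanner: bench line scanner, fixed: white bed 270 mm (its x) by 280 mm (its y) by 18 mm thick, origin at the bed's centre at table height. On it an aluminium socket block, and a grey scan head on two posts that slides along the scanner's y over the whole bed.
- block_top (a point): centre of the top face of the fixed aluminium socket block, 45 mm above the table, 100 mm to the -y side of the scanner's origin; axes parallel to the scanner's. The block is 180 mm (x) by 64 mm (y) by 27 mm high.
- head (a joint): travel of the scan head in m along the scanner's -y: 0 at home, 0.155 when it stands over the middle of the socket block. Driven only by the stick, 0.31 m per rad of tilt; it follows the stick back home (about 1 to 2 s).
- head_mid (a point): centre of the scan head's underside, 115 mm above the table, 55 mm to the +y side of the scanner's origin at home; moves with the head. The head is 266 mm (x) by 80 mm (y), its top 186 mm above the table, on a post at each end (x).
- cover: grey dust cover: cap 194 (its x) by 78 (its y) by 14 mm, open below, inside 186 by 70 by 10 mm deep, with a black bar grip on top, 60 mm long (x), 14 mm wide (y), from 14 to 42 mm above the origin; 160 g. Origin: centre of its lower rim. Starts capped over the socket block: there its origin is 10 mm below block_top, x along the block's x (either way round).
- stick (a joint): tilt of the jog stick in rad: 0 upright at rest, positive towards the control box's -y (right, seen from the robot), stops at -0.15 and 0.5. Spring 1.2 Nm/rad to centre: some 7 N at the grip to hold at the stop. Positive tilt drives the scan head over the socket block; negative tilt is not needed.
- stick_grip (a point): point on the stick's axis in its black cylindrical grip (24 mm diameter), 90 mm from the pivot, so 140 mm above the table when centred; the grip spans 73 to 107 mm from the pivot, below it is a 10 mm steel rod. Moves with the stick.
- stick_pivot (a point): the stick's pivot, at the centre of the control box's top, 50 mm above the table; axes as the control box.
- control_box: black control box, fixed, 100 mm (its x) by 110 mm (its y) by 50 mm high, origin at the centre of its underside. The stick stands at its centre and tilts along the box's y.
- mount0: sample mount: upright rectangular plug block, 40 mm (its x) by 30 mm (its y) by 40 mm tall, lower 16 mm steel, the rest white plastic, with an upright terracotta rim sherd fixed on top (total height under 65 mm, narrower than the block); 120 to 200 g, stable. Origin: centre of the underside, z up. Fits any socket, either way round. May be absent.
- mount1: sample mount: upright rectangular plug block, 40 mm (its x) by 30 mm (its y) by 40 mm tall, lower 16 mm steel, the rest white plastic, with a terracotta handle loop fixed on top (total height under 65 mm, narrower than the block); 120 to 200 g, stable. Origin: centre of the underside, z up. Fits any socket, either way round. May be absent.
- mount2: sample mount: upright rectangular plug block, 40 mm (its x) by 30 mm (its y) by 40 mm tall, lower 16 mm steel, the rest white plastic, with a small white ceramic bowl-like find fixed on top (total height under 65 mm, narrower than the block); 120 to 200 g, stable. Origin: centre of the underside, z up. Fits any socket, either way round. May be absent.
- mount3: sample mount: upright rectangular plug block, 40 mm (its x) by 30 mm (its y) by 40 mm tall, lower 16 mm steel, the rest white plastic, with a low brick-red lump fixed on top (total height under 65 mm, narrower than the block); 120 to 200 g, stable. Origin: centre of the underside, z up. Fits any socket, either way round. May be absent.
- loose_sherd: bystander, to be left where it is: bare flat sherd 42 x 34 x 8 mm lying on the mat; origin under its centre
- brush: bystander, to be left where it is: brush 170 mm long
- spoon: bystander, to be left where it is: spoon 150 mm long
- tape_measure: bystander, to be left where it is: yellow tape measure 62 x 34 x 56 mm
- mug: bystander, to be left where it is: blue mug, 90 mm high
- rinse_bowl: bystander, to be left where it is: small white bowl, 70 mm wide, 30 mm high
- jar: bystander, to be left where it is: glass jar 90 mm high
- socket0 (a point): centre of the mouth of a rectangular socket in the block's top face, -55 mm along its x; 43 mm (x) by 33 mm (y), chamfered rim, 15 mm deep, so that a seated mount's underside lies 15 mm below this point. Axes as the scanner.
- socket1 (a point): centre of the mouth of a rectangular socket in the block's top face, 0 mm along its x; 43 mm (x) by 33 mm (y), chamfered rim, 15 mm deep, so that a seated mount's underside lies 15 mm below this point. Axes as the scanner.
- socket2 (a point): centre of the mouth of a rectangular socket in the block's top face, 55 mm along its x; 43 mm (x) by 33 mm (y), chamfered rim, 15 mm deep, so that a seated mount's underside lies 15 mm below this point. Axes as the scanner.
Not all that is in view belongs to the job. Leave any brown look-alike of the control_box alone.

How it is judged:
By the outcome, as a careful person would: the job done as asked, in the order asked, and still so for the second after the job is handed in, with the robot touching nothing.
Of mount0, mount1, mount2, mount3 only 2 to 3 are there at a start; the rules pass over those that are not, and their reading is None.
At some moment in a run one of mount0, mount1, mount2, mount3 may be knocked a few centimetres aside while the robot is not near it.
It also fails if it takes over 210 s, if anything falls off the work surface, if the arm or the gripper's body presses on something with over 40 N, if the wrist force passes 120 N, or if a joint passes its speed limit or range.

ROBOT

A 7-joint arm with a two-finger parallel gripper is mounted at the origin on the work surface. World frame = base frame: x ahead of the robot, y to its left, z up, the work surface at z = 0. Lengths are in m, angles in rad, forces in N, time in s.
With the tool pointing down it reaches from about 0.425 to 0.875 m from the base axis. Payload 8.4 kg.
Tool frame: the origin (TCP) lies between the finger pads; the fingertips stand 19 mm ahead of it and the grasp point (between the pads) is the TCP; z points along the fingers, y is the line along which they close (so a half turn about z gives the same grasp; the last joint's range is limited). The gripper opens to 85 mm and grips with 20 to 120 N. Pads are 22 mm wide; open, the fingers measure 114 mm over their backs; the gripper's body (76 mm by 85 mm) begins 54 mm behind the grasp point. The pads swing forward as they close: fully open they stand 13 mm farther back than shut.
Start: joints at [-1.398, 0.333, 0.04, 1.465, -0.013, 1.343, -0.059], TCP at [0.175, 0.626, 0.25] pointing down, gripper open.
Joint ranges: [-2.58, 2.58], [-0.38, 2.09], [-1.3, 1.39], [0.25, 2.4], [-1.5, 4.64], [0.08, 2.09], [-2.65, 2.65]. Speed limits (rad/s): [2.22, 2.22, 2.79, 2.79, 3.14, 3.14, 3.14].

INTERFACE

Orientations are given as a unit quaternion [w, x, y, z].
In Python, from cell import * gives the robot as it stands.
- The arm moves only by the shell command python3 -m jog 'ROWS' [FORCE]. ROWS is JSON, one flat list of numbers, 7 for each row, row after row: the turn, a rotation vector about the world's x, y, z in degrees, then the shift along the world's x, y, z in m, then the closure, from -1 (fully open) to 1 (shut). In form: [rx, ry, rz, tx, ty, tz, claw, rx, ry, rz, tx, ty, tz, claw, ...]. A call has 1 to 10 rows; each row is the pose to reach, as a shift and turn from the pose commanded when the call began; what a row does not reach only later rows make up. A row lasts 1/10 s, in which the tool goes at most 50 mm and 8.59 degrees, less where a joint would pass 70% of its speed; a pose out of reach is approached as far as the arm can. A call with a gripper value outside its range is refused whole. The fingers move at their own pace and stop on an object; FORCE is the grip in N (left out, the last holds). Time passes only in rows, so rows that repeat a pose let the fingers close. It gives the time, the measured TCP pose, the force, the opening and the grip force at its end, in the units of the state.
- get_obs(): the state, without advancing time (a new reading comes with each control period).
- grab_frame(name): name is "scene" or "top" or "wrist"; returns a dict with "frame" (420x560x3 uint8, red, green, blue), "fov_y" (degrees; the focal length in pixels is half the picture's height over the tangent of half this angle, whatever the lens; pixels are square), "cx", "cy" (the principal point, pixels), "rvec" (rotation vector, rad) and "tvec" (3), from world to camera coordinates, as OpenCV has them. Camera axes: x right, y down, z forward; pixel columns grow to the right and rows downward; lengths in m; the calibration is good to about 2 mm. A picture is of the moment at which its call begins. There is no depth.
- hand_in(): hands the job in; it is judged then, once.
The state is a dict: "time_s": time; "q": joint angles; "dq": joint speeds; "effort": joint torques, N m; "eef_pos": TCP position; "ee_rot": TCP orientation; "wrist_force": force on the tool from outside, world axes, zero at the start; "ft_torque": the same for the moment, N m; "width": finger opening in m; "finger_force": force on a finger pad.
Only numpy, scipy, OpenCV 4.12 (cv2) and the standard library are available. Lean on these libraries where they do the work, as an engineer would, in place of code of your own. Each camera call takes 0.05 s, during which the arm holds its last target. There are 200 camera calls.

## Working session

There is one attempt and no reset: what is moved stays moved. The work goes in short steps, Python scripts to look and compute and a shell command to move; the robot and the scene stay as the last step left them, time stands still between calls to the robot, and variables do not carry over. Pictures are saved under pics/ and viewed, at most 14 in all, crops included, and the job is handed in when it is done.

```bash
ls; mkdir -p pics; cat > h.py <<'E'
from cell import *
import numpy as np, cv2
def cam(n):
    f=grab_frame(n); F=210/np.tan(np.radians(f["fov_y"])/2)
    K=np.array([[F,0,f["cx"]],[0,F,f["cy"]],[0,0,1.]])
    return dict(img=f["frame"],K=K,R=cv2.Rodrigues(np.array(f["rvec"],float))[0],t=np.array(f["tvec"],float).reshape(3))
def save(c,name,crop=None,s=1):
    im=c["img"][:,:,::-1]
    if crop: x0,y0,x1,y1=crop; im=im[y0:y1,x0:x1]
    cv2.imwrite("pics/"+name,cv2.resize(im,None,fx=s,fy=s,interpolation=cv2.INTER_CUBIC))
def pix(c,u,v,z):
    d=c["R"].T@np.linalg.inv(c["K"])@np.array([u,v,1.]); o=-c["R"].T@c["t"]
    return (o+d*(z-o[2])/d[2])
def proj(c,P):
    p=c["K"]@(c["R"]@np.array(P,float)+c["t"]); return p[:2]/p[2]
E
python3 - <<'E'
from h import *
import pickle
D={n:cam(n) for n in("top","scene","wrist")}
pickle.dump(D,open("d0.pkl","wb"))
for n in("top","scene"): save(D[n],n+"0.png",None,1.4); print(n,-D[n]["R"].T@D[n]["t"],D[n]["K"][0,0])
print(get_obs())
E
```

```text
pics
top [ 0.31723751 -0.02270655  1.80825231] 508.816222383289
scene [1.28352053 0.14495819 1.29566541] 518.2641685813018
{'time_s': 0.15, 'q': array([-1.39818872,  0.3337427 ,  0.03988523,  1.46607429, -0.01340408,
        1.34329425, -0.05851813]), 'dq': array([ 2.10954313e-03, -1.05170703e-03, -7.23087218e-04, -1.81036205e-03,
       -1.88769998e-03,  2.73620238e-05, -6.31310151e-04]), 'effort': array([ 3.33527452e-03, -6.59049869e+01,  1.36774354e+00, -4.05875480e+01,
        1.70185132e-02,  9.63094906e-03, -1.60981841e-05]), 'eef_pos': array([0.17444244, 0.62580869, 0.24962653]), 'ee_rot': array([-4.45976218e-05,  1.35507857e-01,  9.90776074e-01, -6.24696480e-04]), 'wrist_force': array([-0.3175408 , -0.84940841, -1.03616652]), 'ft_torque': array([0.02647171, 0.00011104, 0.01437386]), 'finger_force': 0.0, 'width': 0.08547416494065853}
```

View pics/top0.png

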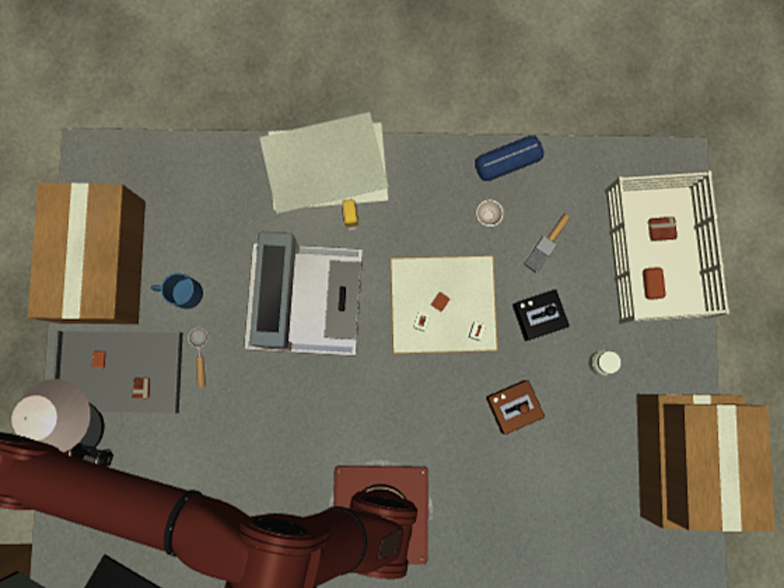

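View pics/scene0.png

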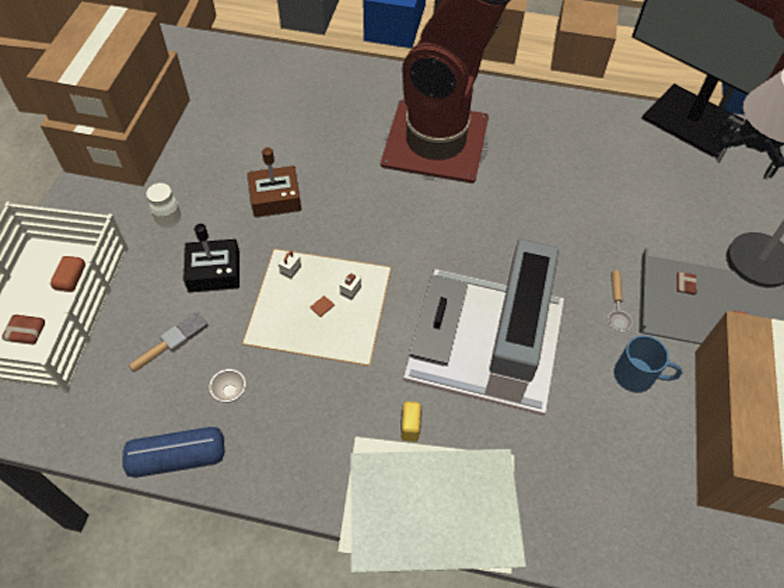

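The top view shows two mounts on the mat, at (422,321) and (476,330), and the loose sherd at (440,301). The covered block is at (343,299). The black control box is at (541,315) and its brown look-alike at (515,406). Next I'll take close crops to measure from.

```bash
python3 - <<'E'
import pickle,cv2
D=pickle.load(open("d0.pkl","rb")); from h import save
save(D["top"],"c1.png",(170,160,420,290),3.2)
save(D["scene"],"c2.png",(120,150,290,270),4.7)
E
```

```text
(no output)
```

View pics/c1.png

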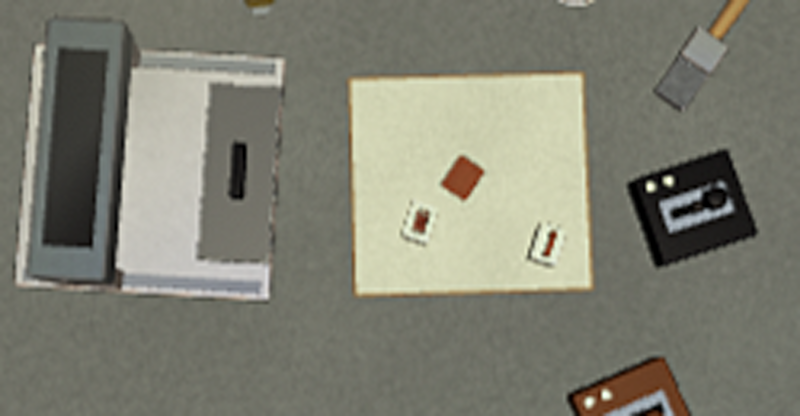

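View pics/c2.png

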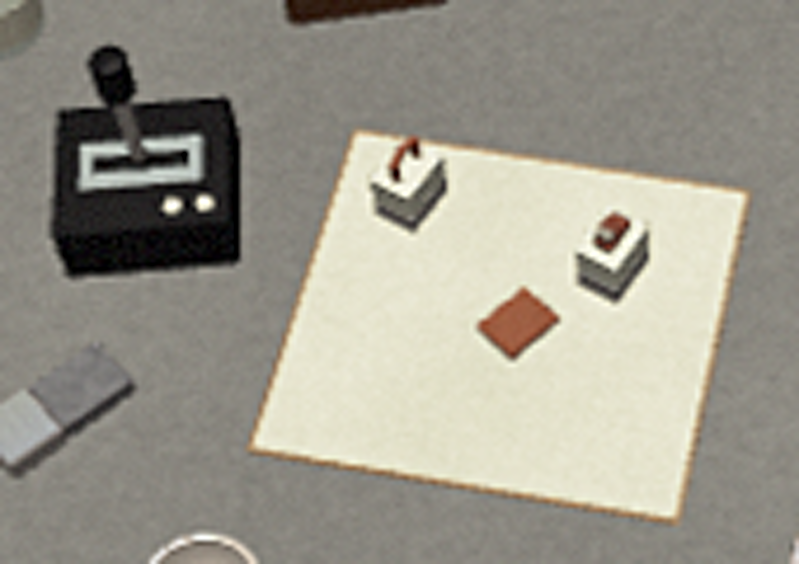

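Two mounts stand on the mat: the handle loop at (425,180) in the scene crop and the red lump at (612,250). The only look-alikes are the brick and lump props in the crate and on the tray, both off the mat. The stick grip top is at (112,60) in the scene crop. I'll use the black box at (150,190).

```bash
python3 - <<'E'
import pickle; from h import *
D=pickle.load(open("d0.pkl","rb"));T=D["top"];S=D["scene"]
def t(u,v,z): return pix(T,170+u/3.2,160+v/3.2,z)[:2]
def s(u,v,z): return pix(S,120+u/4.7,150+v/4.7,z)[:2]
def q(n,P):
    P=np.array(P);d1=P[1]-P[0]+P[2]-P[3];d2=P[0]-P[3]+P[1]-P[2]
    print(n,P.mean(0).round(4),"e1 len",np.linalg.norm(d1)/2,"ang",np.degrees(np.arctan2(d1[1],d1[0])),"e2 len",np.linalg.norm(d2)/2,"ang",np.degrees(np.arctan2(d2[1],d2[0])))
q("mat",[t(*p,0) for p in[(349,78),(583,73),(592,289),(357,295)]])
q("mat s",[s(*p,0) for p in[(357,131),(748,191),(678,521),(250,450)]])
q("cover",[t(*p,.049) for p in[(211,83),(279,88),(269,261),(198,258)]])
print("grip",t(237,170,.077))
print("bed right",t(283,60,.018),t(269,299,.018),"left",t(17,287,.018),t(40,45,.018))
q("box",[t(*p,.05) for p in[(628,185),(727,150),(757,234),(658,266)]])
q("box s",[s(*p,.05) for p in[(57,112),(230,97),(238,192),(62,208)]])
q("m3",[t(*p,.04) for p in[(411,201),(439,209),(426,245),(402,236)]])
q("m1",[t(*p,.04) for p in[(539,222),(565,230),(550,267),(528,258)]])
q("m1 s",[s(*p,.04) for p in[(410,143),(446,170),(411,205),(372,180)]])
q("m3 s",[s(*p,.04) for p in[(612,215),(648,240),(613,272),(577,248)]])
print("sherd",t(462,178,.008),"grip stick",t(713,198,.157))
E
```

```text
mat [ 0.5196 -0.156 ] e1 len 0.2624704800199984 ang -87.8969233220703 e2 len 0.2436019251058597 ang 2.4677678481250402
mat s [ 0.5239 -0.1523] e1 len 0.2619501911523361 ang 92.42328619628172 e2 len 0.24289350146246677 ang -177.7221965176205
cover [0.5228 0.099 ] e1 len 0.0756613650906015 ang -92.5714450099438 e2 len 0.19077362222773706 ang -2.5141940445370206
grip [0.52153348 0.09951099]
bed right [0.65279605 0.05506688] [0.38663184 0.06553182] left [0.39628772 0.34163256] [0.66603068 0.32640736]
box [ 0.4891 -0.394 ] e1 len 0.11468418464232573 ang -70.66964140125782 e2 len 0.09495641802149768 ang 19.358081197395602
box s [ 0.4869 -0.3941] e1 len 0.10833035528757852 ang 109.3954836906039 e2 len 0.07495626245936393 ang -156.85476694754237
m3 [ 0.4707 -0.0978] e1 len 0.02978220889178271 ang -107.42965058101777 e2 len 0.04066477877309161 ang -16.696609020429786
m1 [ 0.449  -0.2352] e1 len 0.027623631902313303 ang -108.86014063958208 e2 len 0.042431413762100946 ang -19.602262643513118
m1 s [ 0.46   -0.2317] e1 len 0.03192407543618911 ang 64.15141507116729 e2 len 0.03489361958712023 ang 155.7099948924063
m3 s [ 0.482  -0.0946] e1 len 0.02902363925928393 ang 64.16775307775276 e2 len 0.032115436584741086 ang 151.76386795209208
sherd [ 0.52402188 -0.14614049] grip stick [ 0.48973551 -0.39247011]
```

```bash
python3 -m jog '[0,0,0,0,0,0.07,-1, 0,0,0,0,0,0.07,-1, 0,0,13.2,0.3,-0.5,0.07,-1, 0,0,13.2,0.3,-0.5,0.07,-1, 0,0,13.2,0.3,-0.5,0.07,-1, 0,0,13.2,0.3,-0.5,0.07,-1, 0,0,13.2,0.3,-0.5,0.07,-1, 0,0,13.2,0.345,-0.626,0.07,-1, 0,0,13.2,0.345,-0.626,0.07,-1, 0,0,13.2,0.345,-0.626,0.07,-1]' 40
python3 -m jog '[0,0,0,0,0,0,-1, 0,0,0,0,0,0,-1]'
```

```text
time_s: 1.15
eef_pos: [0.3734, 0.2769, 0.3202]
ee_rot: [-0.0, 0.021, 1.0, 0.0]
wrist_force: [1.0, 0.1, 0.6]
width: 0.0854
finger_force: 0.0
time_s: 1.35
eef_pos: [0.3733, 0.2781, 0.3205]
ee_rot: [-0.0, 0.022, 1.0, 0.0]
wrist_force: [-0.6, 1.0, -0.2]
width: 0.0852
finger_force: 0.0
```

```bash
python3 -m jog '[0,0,0,0.1,-0.28,0.03,-1, 0,0,0,0.1,-0.28,0.03,-1, 0,0,0,0.1,-0.28,0.03,-1, 0,0,0,0.1,-0.28,0.03,-1, 0,0,0,0.1,-0.28,0.03,-1, 0,0,0,0.1,-0.28,0.03,-1, 0,0,0,0.1,-0.28,0.03,-1, 0,0,0,0.1,-0.28,0.03,-1, 0,0,0,0.1,-0.28,0.03,-1, 0,0,0,0.1,-0.28,0.03,-1]' 40
python3 - <<'E'
from h import *; import pickle
w=cam("wrist");t=cam("top");pickle.dump((w,t),open("d1.pkl","wb"));print(-w["R"].T@w["t"],w["K"][0,0]);save(w,"w1.png",None,1.42)
E
```

```text
time_s: 2.35
eef_pos: [0.4727, 0.0009, 0.35]
ee_rot: [-0.0, 0.019, 1.0, -0.0]
wrist_force: [-0.6, 0.3, -0.6]
width: 0.0856
finger_force: 0.0
[0.3982814  0.00561648 0.4737742 ] 302.65735105147945
```

View pics/w1.png

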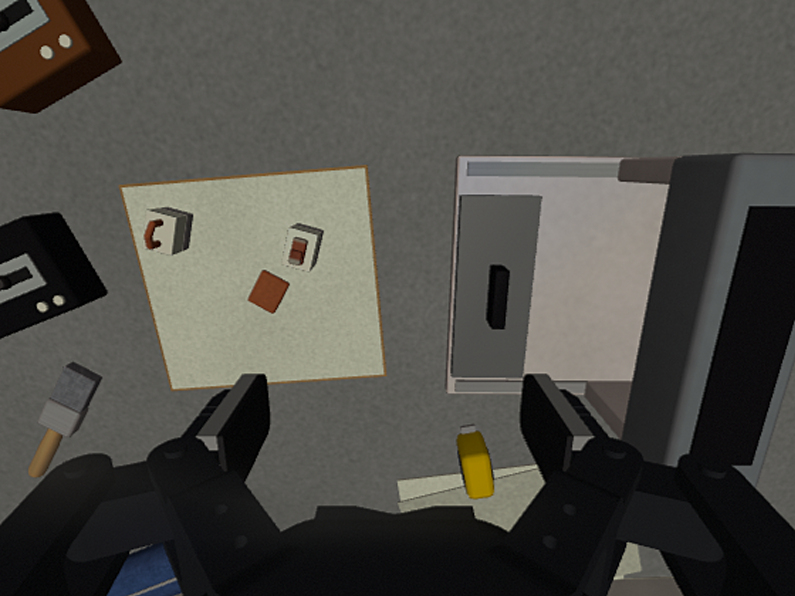

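```bash
cat > m.py <<'E'
from h import *; import pickle
k=1.42
w,t0=pickle.load(open("d1.pkl","rb"))
def p(u,v,z): return pix(w,u/k,v/k,z)[:2]
def q(n,P):
    P=np.array(P);d1=P[1]-P[0]+P[2]-P[3];d2=P[0]-P[3]+P[1]-P[2]
    print(n,P.mean(0).round(4),"e1",(np.linalg.norm(d1)/2).round(4),np.degrees(np.arctan2(d1[1],d1[0])).round(1),"e2",(np.linalg.norm(d2)/2).round(4),np.degrees(np.arctan2(d2[1],d2[0])).round(1))
E
python3 - <<'E'
from m import *
R=[p(541,197,.049),p(524,377,.049)];L=[p(461,195,.035),p(453,375,.035)]
print("cover",R,L)
q("cov",[L[0],R[0],R[1],L[1]])
print("bar right top",p(508,266,.077),p(506,328,.077),"bed left",p(457,157,.018),p(448,392,.018))
q("mat",[p(*a,0) for a in[(121,186),(367,167),(384,375),(172,389)]])
q("m3",[p(*a,.04) for a in[(293,224),(318,231),(308,271),(284,264)]])
q("m1",[p(*a,.04) for a in[(152,210),(177,212),(184,252),(160,250)]])
E
python3 - <<'E'
from m import *
save(w,"w1c.png",(80,100,400,290),2.5)
E
```

```text
cover [array([0.43053995, 0.14514368]), array([0.62235323, 0.13852946])] [array([0.42669754, 0.07020998]), array([0.62429799, 0.06276042])]
cov [0.526  0.1042] e1 0.0754 89.3 e2 0.1948 177.9
bar right top [0.49086987 0.10881906] [0.55334565 0.10933948] bed left [0.39035751 0.06839281] [0.65516585 0.05909898]
mat [ 0.5226 -0.1517] e1 0.263 92.1 e2 0.2428 -178.1
m3 [ 0.4727 -0.0932] e1 0.0255 71.5 e2 0.0429 161.2
m1 [ 0.451  -0.2249] e1 0.0245 83.2 e2 0.0402 179.8
```

View pics/w1c.png

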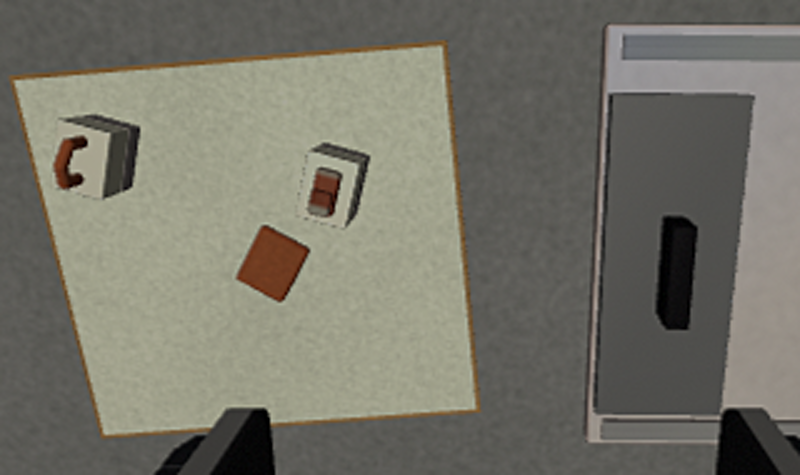

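```bash
python3 -m jog '[0,0,0,0.05,0.101,-0.1,-1, 0,0,0,0.05,0.101,-0.1,-1, 0,0,0,0.05,0.101,-0.1,-1, 0,0,0,0.05,0.101,-0.2,-1, 0,0,0,0.05,0.101,-0.2,-1, 0,0,0,0.05,0.101,-0.25,-1, 0,0,0,0.05,0.101,-0.278,-1, 0,0,0,0.05,0.101,-0.278,-1]' 40
python3 -m jog '[0,0,0,0,0,0,0.6, 0,0,0,0,0,0,1, 0,0,0,0,0,0,1, 0,0,0,0,0,0,1, 0,0,0,0,0,0,1, 0,0,0,0,0,0,1, 0,0,0,0,0,0,1, 0,0,0,0,0,0,1]' 40
```

```text
time_s: 3.25
eef_pos: [0.5198, 0.0998, 0.0685]
ee_rot: [-0.003, 0.02, 1.0, -0.002]
wrist_force: [-0.8, -0.8, -0.1]
width: 0.0854
finger_force: 0.0
time_s: 4.05
eef_pos: [0.5235, 0.1002, 0.0733]
ee_rot: [0.001, 0.021, 1.0, 0.0]
wrist_force: [-1.6, -0.4, 7.6]
width: 0.0133
finger_force: 40.6
```

```bash
python3 -m jog '[0,0,0,0,0,0.01,1, 0,0,0,0,0,0.02,1, 0,0,0,0,0,0.03,1, 0,0,0,0,0,0.05,1, 0,0,0,0,0,0.08,1, 0,0,0,0,0,0.11,1, 0,0,0,0,0,0.11,1]' 60
python3 - <<'E'
from h import *
o=get_obs();print(o["eef_pos"],o["ee_rot"]);w=cam("wrist");save(w,"w2.png",None,1.42)
import pickle;pickle.dump((w,0),open("d2.pkl","wb"))
E
```

```text
time_s: 4.75
eef_pos: [0.5251, 0.1002, 0.1869]
ee_rot: [0.003, 0.021, 1.0, 0.001]
wrist_force: [-0.2, 0.6, -1.0]
width: 0.0124
finger_force: 58.7
[0.52511973 0.10019549 0.18685522] [0.00302145 0.02096549 0.99977454 0.00148236]
```

View pics/w2.png

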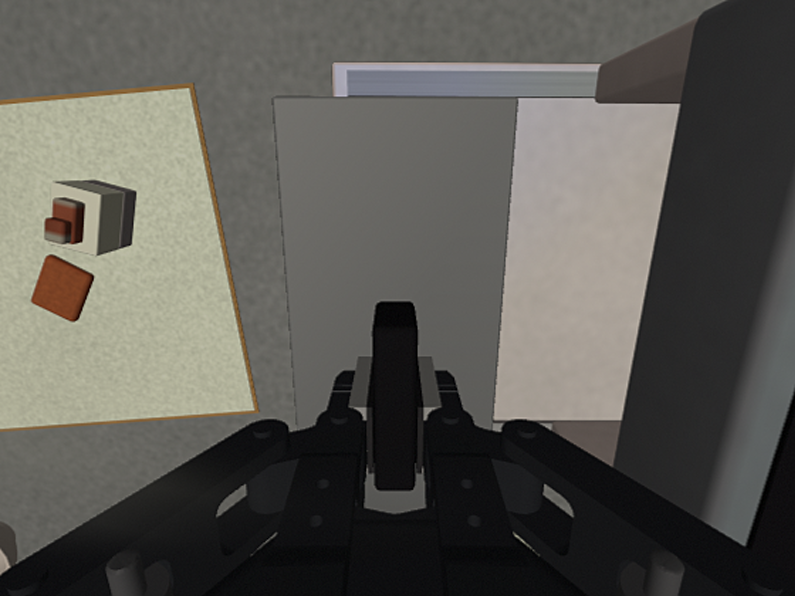

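The cover hangs in the gripper with its bar at (395,395). The red-topped mount is at (80,215) and the sherd at (62,290). I'll lay the cover on the free table beyond the mat.

```bash
python3 -m jog '[0,0,0,0.03,-0.03,0,1, 0,0,0,0.06,-0.06,0,1, 0,0,0,0.09,-0.09,0,1, 0,0,0,0.12,-0.12,0,1, 0,0,0,0.15,-0.15,0,1, 0,0,0,0.18,-0.18,0,1, 0,0,0,0.21,-0.2,0,1, 0,0,0,0.24,-0.22,0,1, 0,0,0,0.24,-0.22,-0.02,1, 0,0,0,0.24,-0.22,-0.05,1]' 60
python3 -m jog '[0,0,0,0,0,-0.02,1, 0,0,0,0,0,-0.04,1, 0,0,0,0,0,-0.06,1, 0,0,0,0,0,-0.075,1, 0,0,0,0,0,-0.082,1, 0,0,0,0,0,-0.086,1, 0,0,0,0,0,-0.089,1, 0,0,0,0,0,-0.089,1, 0,0,0,0,0,-0.089,1]'
```

```text
time_s: 5.8
eef_pos: [0.7638, -0.122, 0.1317]
ee_rot: [0.001, 0.022, 1.0, -0.001]
wrist_force: [0.0, -1.0, -1.1]
width: 0.0128
finger_force: 58.9
time_s: 6.7
eef_pos: [0.7634, -0.1201, 0.0442]
ee_rot: [0.001, 0.021, 1.0, -0.0]
wrist_force: [-0.1, 0.4, -1.3]
width: 0.0128
finger_force: 58.9
```

```bash
python3 -m jog '[0,0,0,0,0,-0.002,1, 0,0,0,0,0,-0.004,1, 0,0,0,0,0,-0.006,1, 0,0,0,0,0,-0.006,1]'
python3 -m jog '[0,0,0,0,0,0,0.5, 0,0,0,0,0,0,0, 0,0,0,0,0,0,-0.3, 0,0,0,0,0,0,-0.3, 0,0,0,0,0,0.01,-0.3, 0,0,0,0,0,0.04,-0.3, 0,0,0,0,0,0.08,-1, 0,0,0,0,0,0.12,-1, 0,0,0,0,0,0.16,-1, 0,0,0,0,0,0.2,-1]'
python3 -m jog '[0,0,0,-0.265,0.17,0,-1,0,0,0,-0.265,0.17,0,-1, 0,0,0,-0.265,0.17,0,-1,0,0,0,-0.265,0.17,0,-1,0,0,0,-0.265,0.17,0,-1,0,0,0,-0.265,0.17,0,-1,0,0,0,-0.265,0.17,0,-1,0,0,0,-0.265,0.17,0,-1,0,0,0,-0.265,0.17,0,-1]'
python3 - <<'E'
from h import *
w=cam("wrist");save(w,"w3.png",None,1.42)
import pickle;pickle.dump((w,cam("top")),open("d3.pkl","wb"))
E
```

```text
time_s: 7.1
eef_pos: [0.7631, -0.12, 0.0385]
ee_rot: [0.0, 0.021, 1.0, 0.0]
wrist_force: [-4.0, 1.3, 7.0]
width: 0.0129
finger_force: 59.9
time_s: 8.1
eef_pos: [0.7627, -0.1201, 0.24]
ee_rot: [0.0, 0.021, 1.0, -0.0]
wrist_force: [0.7, -0.6, 0.2]
width: 0.0858
finger_force: 0.0
time_s: 9.0
eef_pos: [0.4985, 0.0497, 0.2382]
ee_rot: [0.001, 0.021, 1.0, 0.001]
wrist_force: [0.2, -0.3, 0.2]
width: 0.0853
finger_force: 0.0
```

View pics/w3.png

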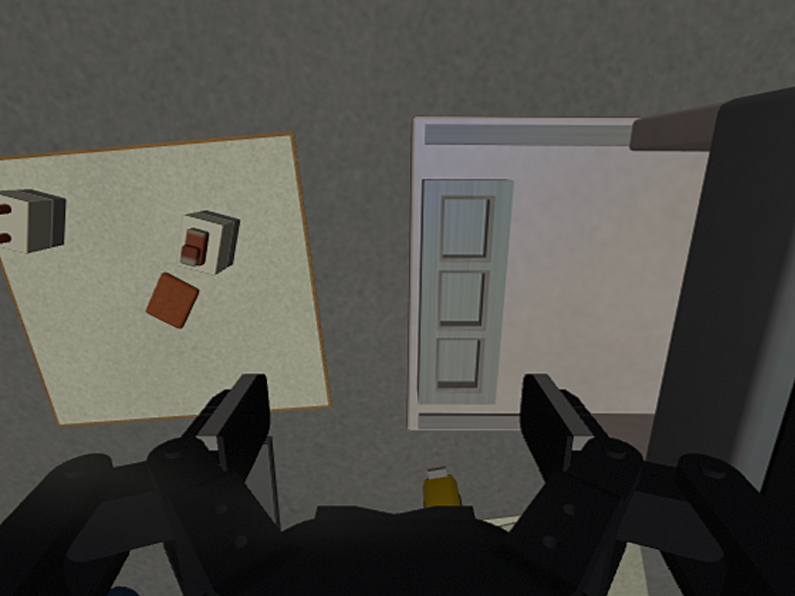

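Sockets are visible at (467,227), (463,299) and (458,363), and the mounts at (210,242) and (30,220).

```bash
python3 - <<'E'
from m import *
import m; m.w=pickle.load(open("d3.pkl","rb"))[0]
q("s0",[p(*a,.045) for a in[(441,196),(494,197),(490,257),(440,256)]])
q("s1",[p(*a,.045) for a in[(440,271),(488,271),(485,328),(438,328)]])
q("s2",[p(*a,.045) for a in[(438,338),(480,338),(476,389),(436,389)]])
q("blk",[p(*a,.045) for a in[(425,180),(513,180),(495,404),(422,404)]])
q("m3",[p(*a,.04) for a in[(187,213),(216,211),(214,274),(180,263)]])
save(m.w,"w3c.png",(290,120,370,290),3.4)
save(m.w,"w3d.png",(110,140,180,240),6)
a=cv2.imread("pics/w3c.png");b=cv2.imread("pics/w3d.png")
c=np.zeros((600,a.shape[1]+b.shape[1]+5,3),np.uint8);c[:a.shape[0],:a.shape[1]]=a;c[:b.shape[0],a.shape[1]+5:]=b[:600];cv2.imwrite("pics/w3e.png",c);print(a.shape,b.shape)
E
```

```text
s0 [0.4683 0.1054] e1 0.0378 86.6 e2 0.0438 178.1
s1 [0.5243 0.1032] e1 0.0367 87.7 e2 0.0461 178.0
s2 [0.5783 0.0992] e1 0.0332 87.7 e2 0.0453 177.1
blk [0.525  0.1036] e1 0.0617 87.7 e2 0.1801 177.8
m3 [ 0.4711 -0.0944] e1 0.0235 78.9 e2 0.0436 165.7
(578, 272, 3) (600, 420, 3)
```

View pics/w3e.png

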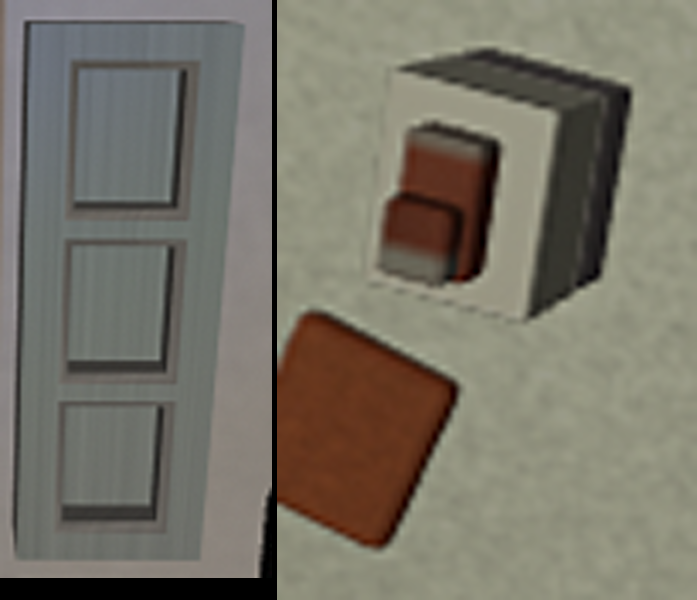

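```bash
python3 - <<'E'
from m import *
import m; m.w=pickle.load(open("d3.pkl","rb"))[0]; m.k=1
A=lambda L,x,y,s,z:[p(x+u/s,y+v/s,z) for u,v in L]
q("s0",A([(70,60),(200,62),(188,218),(66,218)],290,120,3.4,.045))
q("s1",A([(65,240),(186,240),(175,381),(63,381)],290,120,3.4,.045))
q("s2",A([(59,401),(176,401),(163,530),(55,530)],290,120,3.4,.045))
q("blk",A([(27,22),(243,24),(202,560),(18,559)],290,120,3.4,.045))
q("m3",A([(118,68),(278,110),(248,320),(95,281)],110,140,6,.04))
E
```

```text
s0 [0.47   0.1056] e1 0.0386 87.2 e2 0.048 177.6
s1 [0.5248 0.1032] e1 0.0375 87.7 e2 0.0476 177.8
s2 [0.5796 0.1005] e1 0.038 87.7 e2 0.0479 176.8
blk [0.525 0.103] e1 0.0641 87.2 e2 0.1802 177.8
m3 [ 0.4745 -0.0944] e1 0.0279 72.6 e2 0.0393 163.2
```

```bash
python3 -m jog '[0,0,-7.5,-0.012,-0.05,0,-1, 0,0,-14.8,-0.025,-0.1,0,-1, 0,0,-14.8,-0.025,-0.145,-0.04,-1, 0,0,-14.8,-0.025,-0.145,-0.08,-1, 0,0,-14.8,-0.025,-0.145,-0.12,-1, 0,0,-14.8,-0.025,-0.145,-0.16,-1, 0,0,-14.8,-0.025,-0.145,-0.19,-1, 0,0,-14.8,-0.025,-0.145,-0.201,-1, 0,0,-14.8,-0.025,-0.145,-0.201,-1]' 40
python3 -m jog '[0,0,0,0,0,0,0, 0,0,0,0,0,0,0.2, 0,0,0,0,0,0,0.4, 0,0,0,0,0,0,0.6,0,0,0,0,0,0,0.8, 0,0,0,0,0,0,1,0,0,0,0,0,0,1]' 40
python3 -m jog '[0,0,0,0,0,0.02,1, 0,0,0,0,0,0.05,1, 0,0,0,0,0,0.08,1, 0,0,0,0,0,0.08,1]' 60
```

```text
time_s: 10.0
eef_pos: [0.4723, -0.0963, 0.0354]
ee_rot: [-0.001, 0.15, 0.989, -0.001]
wrist_force: [0.2, -0.4, 0.8]
width: 0.0854
finger_force: 0.0
time_s: 10.7
eef_pos: [0.4737, -0.0949, 0.0373]
ee_rot: [0.001, 0.149, 0.989, 0.0]
wrist_force: [-2.0, 0.5, 8.7]
width: 0.0292
finger_force: 39.6
time_s: 11.1
eef_pos: [0.4751, -0.0953, 0.1198]
ee_rot: [0.003, 0.149, 0.989, 0.001]
wrist_force: [0.7, -0.4, -1.5]
width: 0.0289
finger_force: 60.5
```

```bash
python3 -m jog '[0,0,7.5,0.02,0.04,0.02,1, 0,0,14.8,0.04,0.08,0.02,1, 0,0,14.8,0.06,0.12,0.02,1, 0,0,14.8,0.08,0.16,0.02,1, 0,0,14.8,0.1055,0.197,0.02,1, 0,0,14.8,0.1055,0.197,0.0,1, 0,0,14.8,0.1055,0.197,-0.02,1, 0,0,14.8,0.1055,0.197,-0.02,1,0,0,14.8,0.1055,0.197,-0.02,1]' 60
python3 - <<'E'
from h import *
w=cam("wrist");save(w,"w4.png",None,1.42);o=get_obs();print(o["eef_pos"],o["ee_rot"])
import pickle;pickle.dump((w,0),open("d4.pkl","wb"))
E
```

```text
time_s: 12.0
eef_pos: [0.578, 0.1016, 0.0961]
ee_rot: [-0.001, 0.021, 1.0, -0.0]
wrist_force: [0.2, -0.6, -1.1]
width: 0.0288
finger_force: 60.4
[0.5786217  0.10169212 0.09691455] [2.10497748e-04 2.09700708e-02 9.99780079e-01 7.64250672e-05]
```

View pics/w4.png

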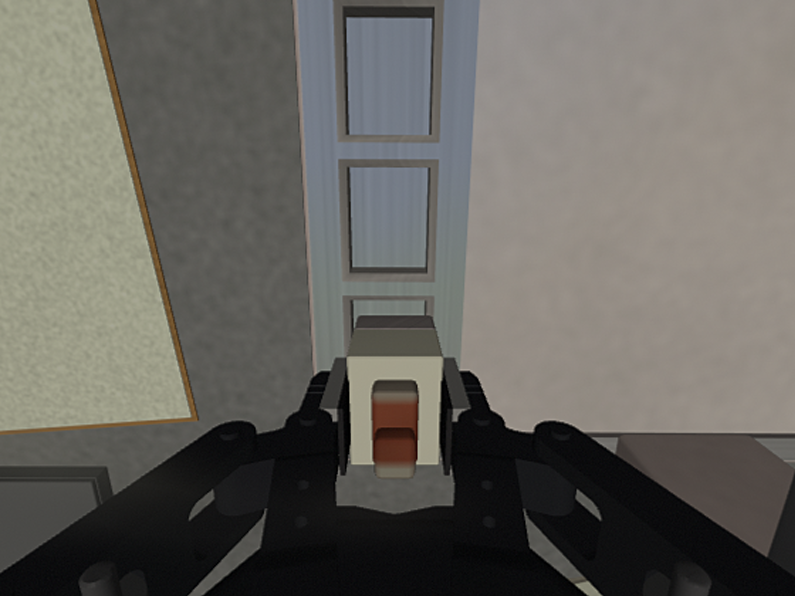

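```bash
python3 - <<'E'
from m import *
import m; m.w=pickle.load(open("d4.pkl","rb"))[0]
for n,a,z in[("mnt front bottom",(357,318),.060),("mnt fb",(438,318),.060),("top front",(348,357),.1),("tf",(442,357),.1),("top back",(350,464),.1),("tb",(440,464),.1),("s2 L",(343,297),.045),("s2 R",(434,297),.045),("s1",(339,160),.045),("s1",(437,160),.045),("s1",(436,280),.045),("s1",(343,280),.045)]: print(n,p(*a,z).round(4))
E
```

```text
mnt front bottom [0.5597 0.0893]
mnt fb [0.561  0.1212]
top front [0.5581 0.0901]
tf [0.5593 0.1186]
top back [0.5966 0.0879]
tb [0.5978 0.1176]
s2 L [0.5552 0.0824]
s2 R [0.5568 0.121 ]
s1 [0.4999 0.085 ]
s1 [0.5015 0.1229]
s1 [0.5494 0.1219]
s1 [0.5478 0.0829]
```

```bash
python3 -m jog '[0,0,0,0,-0.0035,0,1, 0,0,0,0,-0.0035,-0.01,1, 0,0,0,0.0005,-0.0035,-0.016,1, 0,0,0,0.0005,-0.0035,-0.02,1, 0,0,0,0.0005,-0.0035,-0.024,1, 0,0,0,0.0005,-0.0035,-0.028,1, 0,0,0,0.0005,-0.0035,-0.028,1]'
python3 -m jog '[0,0,0,0,0,-0.002,1, 0,0,0,0,0,-0.003,1, 0,0,0,0,0,-0.003,1]'
```

```text
time_s: 12.75
eef_pos: [0.5789, 0.0984, 0.068]
ee_rot: [-0.0, 0.021, 1.0, -0.0]
wrist_force: [0.2, -0.1, -1.2]
width: 0.0286
finger_force: 60.5
time_s: 13.05
eef_pos: [0.5791, 0.0984, 0.0674]
ee_rot: [-0.0, 0.021, 1.0, 0.001]
wrist_force: [-10.8, -1.8, 23.8]
width: 0.0289
finger_force: 63.7
```

```bash
python3 -m jog '[0,0,0,0,0,0.002,0.4, 0,0,0,0,0,0.002,0, 0,0,0,0,0,0.002,0, 0,0,0,0,0,0.002,0, 0,0,0,0,0,0.03,0, 0,0,0,0,0,0.07,0, 0,0,0,0,0,0.11,-0.5, 0,0,0,0,0,0.15,-1, 0,0,0,0,0,0.18,-1]'
python3 -m jog '[0,0,0,-0.085,-0.3,0,-1,0,0,0,-0.085,-0.3,0,-1,0,0,0,-0.085,-0.3,0,-1,0,0,0,-0.085,-0.3,0,-1,0,0,0,-0.085,-0.3,0,-1,0,0,0,-0.085,-0.3,0,-1,0,0,0,-0.085,-0.3,0,-1,0,0,0,-0.085,-0.3,0,-1,0,0,0,-0.085,-0.3,0,-1,0,0,0,-0.085,-0.3,0,-1]'
python3 - <<'E'
from h import *
w=cam("wrist");save(w,"w5.png",None,1.42);o=get_obs();print(o["eef_pos"],o["ee_rot"])
import pickle;pickle.dump((w,0),open("d5.pkl","wb"))
E
```

```text
time_s: 13.95
eef_pos: [0.5794, 0.0983, 0.2478]
ee_rot: [0.001, 0.021, 1.0, 0.0]
wrist_force: [0.7, -0.2, 0.3]
width: 0.0835
finger_force: 0.0
time_s: 14.95
eef_pos: [0.4946, -0.1998, 0.2451]
ee_rot: [-0.0, 0.019, 1.0, 0.0]
wrist_force: [0.0, 0.2, -0.4]
width: 0.0853
finger_force: 0.0
[ 0.4945816  -0.19981107  0.2450914 ] [-1.93926239e-04  1.93705096e-02  9.99812353e-01  6.05796782e-05]
```

View pics/w5.png

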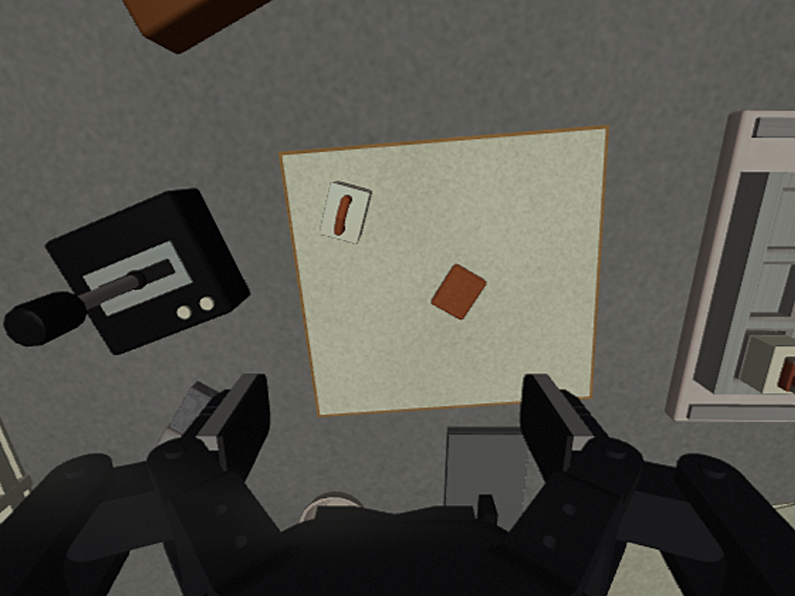

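```bash
python3 - <<'E'
from m import *
import m; m.w=pickle.load(open("d5.pkl","rb"))[0]
q("m1",[p(*a,.04) for a in[(333,183),(368,192),(357,243),(321,235)]])
print(p(41/1,328,.155))
im=m.w["img"][:,:,::-1]
save(m.w,"w5c.png",(210,115,275,185),8)
E
```

```text
m1 [ 0.452  -0.2341] e1 0.0273 74.5 e2 0.0396 163.2
[ 0.49450207 -0.38609618]
```

View pics/w5c.png

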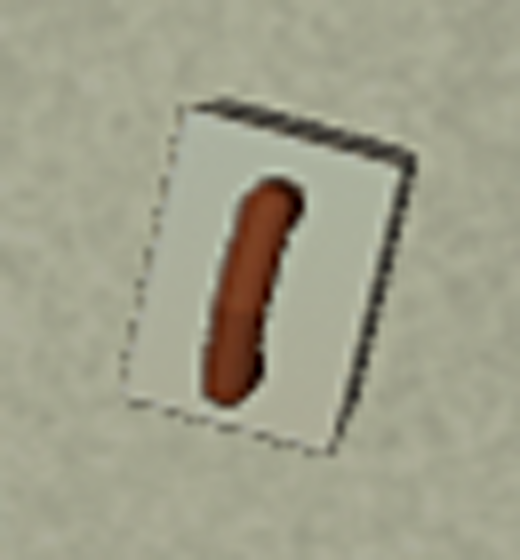

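```bash
python3 -m jog '[0,0,-7.5,-0.043,-0.036,-0.03,-1, 0,0,-14.8,-0.043,-0.036,-0.07,-1, 0,0,-14.8,-0.043,-0.036,-0.11,-1, 0,0,-14.8,-0.043,-0.036,-0.15,-1, 0,0,-14.8,-0.043,-0.036,-0.18,-1, 0,0,-14.8,-0.043,-0.036,-0.2,-1, 0,0,-14.8,-0.043,-0.036,-0.208,-1, 0,0,-14.8,-0.043,-0.036,-0.208,-1]' 40
python3 -m jog '[0,0,0,0,0,0,0, 0,0,0,0,0,0,0.2, 0,0,0,0,0,0,0.4, 0,0,0,0,0,0,0.6,0,0,0,0,0,0,0.8, 0,0,0,0,0,0,1,0,0,0,0,0,0,1]' 40
python3 -m jog '[0,0,0,0,0,0.02,1, 0,0,0,0,0,0.05,1, 0,0,0,0,0,0.09,1, 0,0,0,0,0,0.11,1,0,0,0,0,0,0.11,1]' 60
```

```text
time_s: 15.8
eef_pos: [0.4508, -0.2368, 0.0367]
ee_rot: [-0.001, 0.149, 0.989, -0.0]
wrist_force: [-0.0, -0.2, 0.8]
width: 0.0856
finger_force: 0.0
time_s: 16.5
eef_pos: [0.4515, -0.2375, 0.0381]
ee_rot: [0.001, 0.149, 0.989, 0.0]
wrist_force: [-1.8, 1.0, 7.7]
width: 0.0292
finger_force: 39.7
time_s: 17.0
eef_pos: [0.4524, -0.2382, 0.15]
ee_rot: [0.002, 0.149, 0.989, 0.0]
wrist_force: [0.1, -0.8, -1.4]
width: 0.029
finger_force: 60.5
```

```bash
python3 -m jog '[0,0,7.5,0.002,0.04,0,1, 0,0,14.8,0.004,0.08,0,1, 0,0,14.8,0.006,0.12,0,1, 0,0,14.8,0.008,0.16,0,1, 0,0,14.8,0.012,0.2,0,1, 0,0,14.8,0.014,0.24,0,1, 0,0,14.8,0.016,0.28,0,1, 0,0,14.8,0.018,0.32,0,1,0,0,14.8,0.018,0.3395,0,1,0,0,14.8,0.018,0.3395,-0.03,1]' 60
python3 -m jog '[0,0,0,0,0,-0.02,1,0,0,0,0,0,-0.02,1]'
python3 - <<'E'
from h import *
w=cam("wrist");save(w,"w6.png",(180,180,380,340),4);o=get_obs();print(o["eef_pos"],o["ee_rot"])
import pickle;pickle.dump((w,0),open("d6.pkl","wb"))
E
```

```text
time_s: 18.0
eef_pos: [0.4703, 0.1063, 0.1185]
ee_rot: [0.002, 0.018, 1.0, 0.002]
wrist_force: [-0.5, 0.5, -1.7]
width: 0.0287
finger_force: 60.6
time_s: 18.2
eef_pos: [0.4663, 0.1013, 0.0941]
ee_rot: [-0.003, 0.021, 1.0, -0.002]
wrist_force: [-0.3, -0.8, -1.6]
width: 0.0285
finger_force: 60.4
[0.46750601 0.10129645 0.09579309] [-0.0016793   0.02090667  0.99977937 -0.00113866]
```

View pics/w6.png

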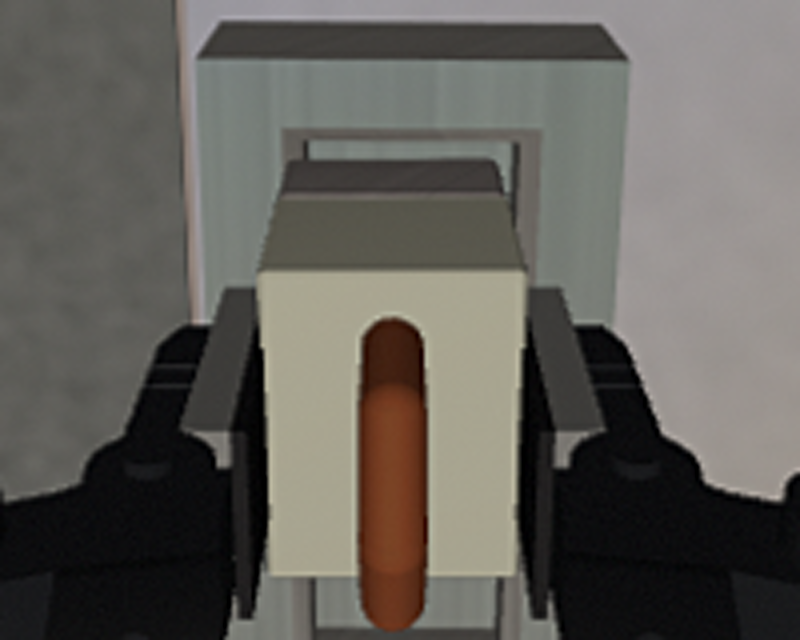

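```bash
python3 - <<'E'
from m import *
import m; m.w=pickle.load(open("d6.pkl","rb"))[0];m.k=1
P=lambda u,v,z:p(180+u/4,180+v/4,z).round(4)
print("mnt bottom front",P(283,160,.0585),P(501,160,.0585),"top",P(260,270,.0985),P(525,270,.0985),P(268,576,.0985),P(519,576,.0985))
print("sock front",P(283,128,.045),P(543,128,.045),"back",P(310,632,.03),"block front",P(198,60,.045),P(630,60,.045))
E
```

```text
mnt bottom front [0.4454 0.0887] [0.4465 0.119 ] top [0.4445 0.0899] [0.4456 0.1183] [0.483 0.088] [0.4841 0.1172]
sock front [0.4448 0.0875] [0.4463 0.1264] back [0.5473 0.0844] block front [0.4339 0.0757] [0.4364 0.1392]
```

```bash
python3 -m jog '[0,0,0,0.002,0.001,0,1, 0,0,0,0.002,0.001,0,1, 0,0,0,0.002,0.001,-0.008,1, 0,0,0,0.002,0.001,-0.014,1, 0,0,0,0.002,0.001,-0.019,1, 0,0,0,0.002,0.001,-0.024,1, 0,0,0,0.002,0.001,-0.028,1, 0,0,0,0.002,0.001,-0.028,1]'
python3 -m jog '[0,0,0,0,0,-0.001,1, 0,0,0,0,0,-0.002,1, 0,0,0,0,0,-0.003,1, 0,0,0,0,0,-0.003,1]'
```

```text
time_s: 19.05
eef_pos: [0.4705, 0.1028, 0.0687]
ee_rot: [-0.0, 0.021, 1.0, -0.0]
wrist_force: [0.0, 0.2, -2.3]
width: 0.0289
finger_force: 60.4
time_s: 19.45
eef_pos: [0.4711, 0.1029, 0.0681]
ee_rot: [-0.0, 0.021, 1.0, 0.001]
wrist_force: [-12.6, -3.0, 28.3]
width: 0.029
finger_force: 64.4
```

```bash
python3 -m jog '[0,0,0,0,0,0.002,0.4, 0,0,0,0,0,0.002,0, 0,0,0,0,0,0.002,0, 0,0,0,0,0,0.002,0, 0,0,0,0,0,0.03,0, 0,0,0,0,0,0.07,0, 0,0,0,0,0,0.11,0, 0,0,0,0,0,0.15,0, 0,0,0,0,0,0.19,0, 0,0,0,0,0,0.19,0]'
python3 - <<'E'
from h import *
w=cam("wrist");save(w,"w7.png",None,1.2);o=get_obs();print(o["eef_pos"],o["q"])
E
python3 -m jog '[0,0,-8,0.001,-0.045,0,1, 0,0,-16,0.001,-0.09,0,1, 0,0,-24,0.001,-0.135,0,1, 0,0,-32,0.001,-0.18,0,1, 0,0,-40,0.002,-0.225,0,1, 0,0,-48,0.002,-0.27,0,1, 0,0,-56,0.003,-0.315,0,1, 0,0,-64,0.003,-0.36,0,1, 0,0,-68.5,0.003,-0.405,0,1, 0,0,-68.5,0.003,-0.4545,0,1]' 40
```

```text
time_s: 20.45
eef_pos: [0.4733, 0.1036, 0.2612]
ee_rot: [0.003, 0.021, 1.0, 0.002]
wrist_force: [-0.3, 0.2, -1.1]
width: 0.0428
finger_force: 0.0
[0.47221831 0.10343048 0.25854444] [-0.99500825 -0.05444302  0.67409361  1.87499948  0.03384638  1.30466292
  1.19916061]
time_s: 21.5
eef_pos: [0.4741, -0.3523, 0.2547]
ee_rot: [-0.001, 0.58, 0.814, -0.0]
wrist_force: [1.0, -0.1, 1.7]
width: -0.0001
finger_force: 0.0
```

View pics/w7.png

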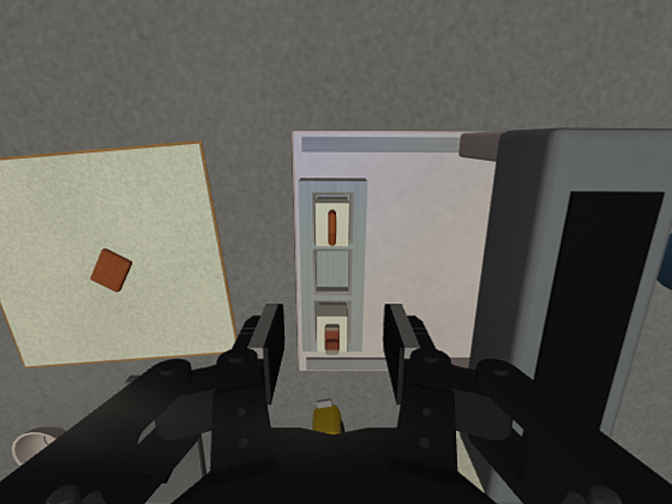

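Both mounts sit flush in their sockets at (332,220) and (332,330). Now the stick.

```bash
python3 -m jog '[0,0,0,0,0,-0.04,1, 0,0,0,0,0,-0.08,1, 0,0,0,0,0,-0.11,1, 0,0,0,0,0,-0.113,1, 0,0,0,0,0,-0.113,1]' 
python3 -m jog '[0,0,0,0.005,-0.0142,0,1, 0,0,0,0.008,-0.0227,0,1, 0,0,0,0.010,-0.0283,0,1, 0,0,0,0.012,-0.034,0,1, 0,0,0,0.014,-0.0396,0,1, 0,0,0,0.016,-0.0453,0,1, 0,0,0,0.018,-0.051,0,1, 0,0,0,0.0195,-0.0557,0,1, 0,0,0,0.0195,-0.0557,0,1]'
python3 - <<'E'
from h import *
s=cam("scene");save(s,"s8.png",(60,100,460,320),1.9);o=get_obs();print(o["eef_pos"],o["wrist_force"])
E
```

```text
time_s: 22.0
eef_pos: [0.4732, -0.3515, 0.1427]
ee_rot: [-0.001, 0.58, 0.815, -0.001]
wrist_force: [-0.7, -0.5, 0.3]
width: -0.0001
finger_force: 0.0
time_s: 22.9
eef_pos: [0.4938, -0.4071, 0.1439]
ee_rot: [-0.0, 0.58, 0.815, 0.0]
wrist_force: [-0.9, 4.0, -0.5]
width: -0.0
finger_force: 1.9
[ 0.49371115 -0.40686144  0.14390745] [-0.96883615  6.2196537   0.31157012]
```

View pics/s8.png

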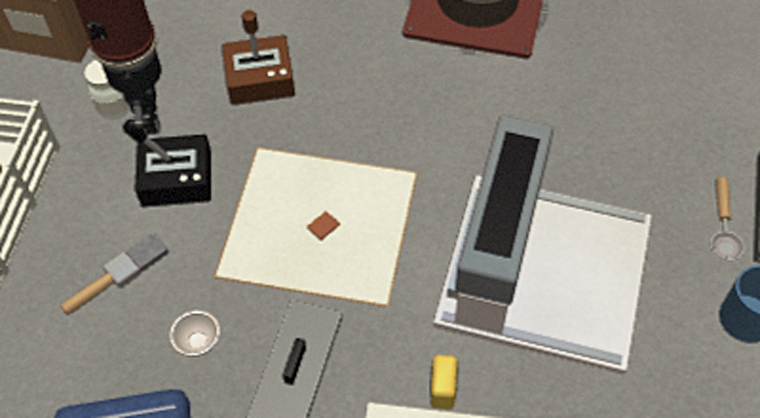

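The head is over the block and the stick is leaning right. I'll press on to the stop and hold.

```bash
python3 -m jog '[0,0,0,0.001,-0.0028,0,1, 0,0,0,0.0013,-0.0038,0,1, 0,0,0,0.0013,-0.0038,0,1]'
python3 -m jog '[0,0,0,0.001,-0.0028,0,1, 0,0,0,0.0013,-0.0038,0,1, 0,0,0,0.0013,-0.0038,0,1, 0,0,0,0.0013,-0.0038,0,1]'

```

```text
time_s: 23.25
eef_pos: [0.4947, -0.4101, 0.1435]
ee_rot: [-0.001, 0.58, 0.815, 0.001]
wrist_force: [-2.4, 6.7, 0.2]
width: 0.0002
finger_force: 2.9
time_s: 23.65
eef_pos: [0.4958, -0.4135, 0.1433]
ee_rot: [-0.001, 0.58, 0.815, 0.001]
wrist_force: [-2.7, 7.0, 0.7]
width: 0.0002
finger_force: 3.3
```

```bash
python3 -m jog '[0,0,0,0.001,-0.0028,0,1, 0,0,0,0.001,-0.0028,0,1, 0,0,0,0.001,-0.0028,0,1]'
python3 -m jog '[0,0,0,0.001,-0.0028,0,1, 0,0,0,0.001,-0.0028,0,1, 0,0,0,0.001,-0.0028,0,1]'

```

```text
time_s: 23.95
eef_pos: [0.4961, -0.4144, 0.1429]
ee_rot: [-0.003, 0.579, 0.815, 0.002]
wrist_force: [-7.2, 15.8, 5.0]
width: 0.0003
finger_force: 8.4
time_s: 24.25
eef_pos: [0.4965, -0.4149, 0.1427]
ee_rot: [-0.005, 0.579, 0.815, 0.003]
wrist_force: [-13.5, 25.8, 12.5]
width: 0.0003
finger_force: 15.3
```

```bash
for i in 1; do python3 -m jog '[0,0,0,-0.0005,0.0014,0,1,0,0,0,-0.0005,0.0014,0,1,0,0,0,-0.0005,0.0014,0,1,0,0,0,-0.0005,0.0014,0,1,0,0,0,-0.0005,0.0014,0,1,0,0,0,-0.0005,0.0014,0,1,0,0,0,-0.0005,0.0014,0,1,0,0,0,-0.0005,0.0014,0,1,0,0,0,-0.0005,0.0014,0,1,0,0,0,-0.0005,0.0014,0,1]'; done
for i in 1 2 3; do python3 -m jog '[0,0,0,0,0,0,1,0,0,0,0,0,0,1,0,0,0,0,0,0,1,0,0,0,0,0,0,1,0,0,0,0,0,0,1,0,0,0,0,0,0,1,0,0,0,0,0,0,1,0,0,0,0,0,0,1,0,0,0,0,0,0,1,0,0,0,0,0,0,1]'; done
python3 - <<'E'
from h import *
s=cam("scene");save(s,"s9.png",(60,100,460,320),1.9)
E
python3 -m jog '[0,0,0,-0.003,0.009,0,1, 0,0,0,-0.006,0.018,0,1, 0,0,0,-0.009,0.027,0,1, 0,0,0,-0.012,0.036,0,1, 0,0,0,-0.015,0.045,0,1, 0,0,0,-0.019,0.056,0,1, 0,0,0,-0.024,0.07,0,1, 0,0,0,-0.026,0.075,0,1, 0,0,0,-0.026,0.075,0.04,1, 0,0,0,-0.026,0.075,0.09,1]'
```

```text
time_s: 25.25
eef_pos: [0.4963, -0.4146, 0.1428]
ee_rot: [-0.004, 0.579, 0.815, 0.002]
wrist_force: [-10.2, 19.9, 8.1]
width: 0.0
finger_force: 11.7
time_s: 26.25
eef_pos: [0.4963, -0.4146, 0.1428]
ee_rot: [-0.004, 0.579, 0.815, 0.003]
wrist_force: [-11.1, 20.2, 7.8]
width: -0.0001
finger_force: 11.7
time_s: 27.25
eef_pos: [0.4963, -0.4146, 0.1428]
ee_rot: [-0.004, 0.579, 0.815, 0.002]
wrist_force: [-10.2, 20.0, 8.3]
width: -0.0003
finger_force: 11.7
time_s: 28.25
eef_pos: [0.4963, -0.4146, 0.1428]
ee_rot: [-0.004, 0.579, 0.815, 0.003]
wrist_force: [-10.7, 20.0, 7.8]
width: -0.0001
finger_force: 11.7
time_s: 29.3
eef_pos: [0.4706, -0.3429, 0.2329]
ee_rot: [-0.002, 0.58, 0.815, -0.0]
wrist_force: [1.5, -0.6, 0.9]
width: 0.0003
finger_force: 0.0
```

View pics/s9.png

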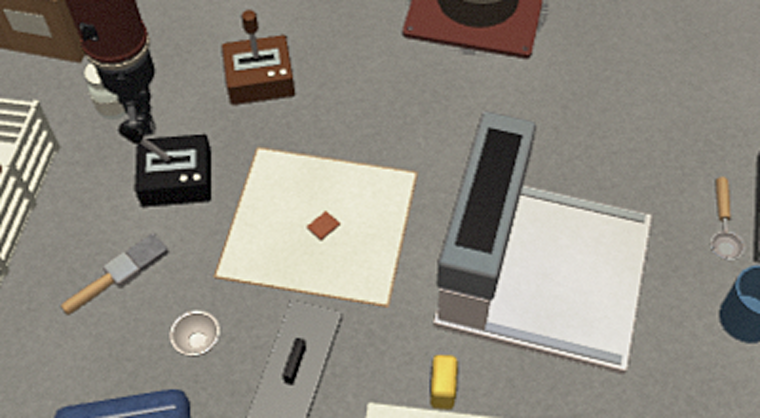

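```bash
python3 -m jog '[0,0,8,0.0,0.045,0.02,0, 0,0,16,0.0,0.09,0.025,0, 0,0,24,0.0,0.135,0.025,0, 0,0,32,0.0,0.18,0.025,0, 0,0,40,0,0.225,0.025,0, 0,0,48,0,0.27,0.025,0, 0,0,56,0,0.315,0.025,0, 0,0,64,0.001,0.36,0.025,0, 0,0,68.5,0.001,0.405,0.025,0, 0,0,68.5,0.001,0.444,0.025,0]' 40
python3 -m jog '[0,0,0,0,0,0,0,0,0,0,0,0,0,0,0,0,0,0,0,0,0,0,0,0,0,0,0,0,0,0,0,0,0,0,0,0,0,0,0,0,0,0,0,0,0,0,0,0,0]'
python3 - <<'E'
from h import *
w=cam("wrist");save(w,"w9.png",None,1.2);o=get_obs();print(o["eef_pos"],o["ee_rot"])
import pickle;pickle.dump((w,cam("scene")),open("d9.pkl","wb"))
E
```

```text
time_s: 30.3
eef_pos: [0.4722, 0.1023, 0.2585]
ee_rot: [0.0, 0.019, 1.0, 0.001]
wrist_force: [1.2, 0.1, 0.7]
width: 0.0425
finger_force: 0.0
time_s: 31.0
eef_pos: [0.4725, 0.0996, 0.2583]
ee_rot: [-0.0, 0.021, 1.0, 0.0]
wrist_force: [0.0, 0.7, -0.5]
width: 0.0427
finger_force: 0.0
[0.47255731 0.09974429 0.25833617] [1.83276330e-05 2.08990451e-02 9.99781591e-01 2.73448147e-05]
```

View pics/w9.png

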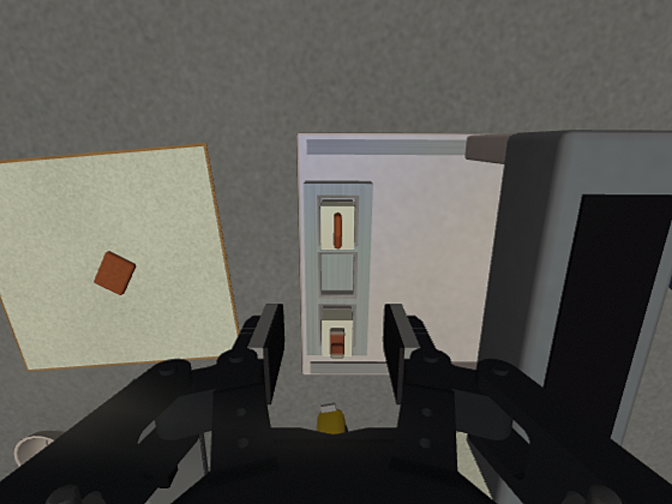

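The head is home and both mounts are still seated, at (337,225) and (337,335). I've now viewed 17 pictures, which is over the limit of 14. I won't view any more; the remaining checks will be numeric.

```bash
python3 -m jog '[0,0,0,-0.0015,0.0033,-0.04,0, 0,0,0,-0.0015,0.0033,-0.08,0, 0,0,0,-0.0015,0.0033,-0.12,0, 0,0,0,-0.0015,0.0033,-0.15,0, 0,0,0,-0.0015,0.0033,-0.175,0, 0,0,0,-0.0015,0.0033,-0.189,0, 0,0,0,-0.0015,0.0033,-0.189,0]' 40
python3 -m jog '[0,0,0,0,0,0,0.2, 0,0,0,0,0,0,0.4, 0,0,0,0,0,0,0.6,0,0,0,0,0,0,1, 0,0,0,0,0,0,1,0,0,0,0,0,0,1]' 50
python3 -m jog '[0,0,0,0,0,0.005,1, 0,0,0,0,0,0.012,1, 0,0,0,0,0,0.02,1, 0,0,0,0,0,0.04,1,0,0,0,0,0,0.07,1,0,0,0,0,0,0.08,1,0,0,0,0,0,0.08,1]' 60
```

```text
time_s: 31.8
eef_pos: [0.4701, 0.1028, 0.068]
ee_rot: [-0.001, 0.021, 1.0, -0.001]
wrist_force: [-0.4, -0.4, 0.0]
width: 0.0429
finger_force: 0.0
time_s: 32.4
eef_pos: [0.4719, 0.1035, 0.0706]
ee_rot: [0.001, 0.021, 1.0, 0.001]
wrist_force: [0.1, -0.0, 7.7]
width: 0.0289
finger_force: 50.7
time_s: 33.1
eef_pos: [0.4719, 0.1038, 0.1508]
ee_rot: [0.001, 0.021, 1.0, 0.001]
wrist_force: [0.1, -0.7, -2.0]
width: 0.0289
finger_force: 59.9
```

```bash
python3 -m jog '[0,0,0,-0.002,-0.04,0,1, 0,0,0,-0.004,-0.085,0,1, 0,0,0,-0.006,-0.13,0,1, 0,0,0,-0.008,-0.175,0,1, 0,0,0,-0.01,-0.22,0,1, 0,0,0,-0.011,-0.265,0,1, 0,0,0,-0.011,-0.305,0,1, 0,0,0,-0.011,-0.328,0,1, 0,0,0,-0.011,-0.328,-0.03,1,0,0,0,-0.011,-0.328,-0.06,1]'
python3 -m jog '[0,0,0,0,0,-0.02,1, 0,0,0,0,0,-0.035,1, 0,0,0,0,0,-0.043,1, 0,0,0,0,0,-0.046,1,0,0,0,0,0,-0.046,1]'
```

```text
time_s: 34.1
eef_pos: [0.4597, -0.2258, 0.0878]
ee_rot: [0.0, 0.022, 1.0, -0.0]
wrist_force: [0.8, 1.0, -2.0]
width: 0.0287
finger_force: 60.0
time_s: 34.6
eef_pos: [0.4602, -0.2248, 0.0435]
ee_rot: [0.0, 0.021, 1.0, -0.0]
wrist_force: [-0.4, 0.2, -1.6]
width: 0.0287
finger_force: 59.9
```

```bash
python3 -m jog '[0,0,0,0,0,-0.002,1, 0,0,0,0,0,-0.003,1,0,0,0,0,0,-0.004,1, 0,0,0,0,0,-0.004,1]'
python3 -m jog '[0,0,0,0,0,-0.001,1, 0,0,0,0,0,-0.002,1,0,0,0,0,0,-0.002,1]'
```

```text
time_s: 35.0
eef_pos: [0.4606, -0.2248, 0.0406]
ee_rot: [0.001, 0.021, 1.0, 0.001]
wrist_force: [-5.1, 2.7, 14.9]
width: 0.0285
finger_force: 62.0
time_s: 35.3
eef_pos: [0.4607, -0.2249, 0.0405]
ee_rot: [0.001, 0.021, 1.0, 0.002]
wrist_force: [-16.6, 10.0, 51.0]
width: 0.0285
finger_force: 66.6
```

```bash
python3 -m jog '[0,0,0,0,0,0.003,1, 0,0,0,0,0,0.003,1, 0,0,0,0,0,0.003,0.4, 0,0,0,0,0,0.003,0, 0,0,0,0,0,0.003,0, 0,0,0,0,0,0.003,0, 0,0,0,0,0,0.03,0, 0,0,0,0,0,0.07,0, 0,0,0,0,0,0.11,0,0,0,0,0,0,0.15,0]'
python3 -m jog '[0,0,0,0.016,0.043,0,0, 0,0,0,0.032,0.086,0,0, 0,0,0,0.048,0.13,0,0, 0,0,0,0.064,0.172,0,0, 0,0,0,0.08,0.215,0,0, 0,0,0,0.096,0.258,0,0, 0,0,0,0.11,0.295,0,0, 0,0,0,0.1188,0.323,0,0,0,0,0,0.1188,0.323,-0.03,0,0,0,0,0.1188,0.323,-0.03,0]'
```

```text
time_s: 36.3
eef_pos: [0.4596, -0.225, 0.1885]
ee_rot: [-0.0, 0.021, 1.0, -0.0]
wrist_force: [0.6, 0.5, 0.3]
width: 0.0427
finger_force: 0.0
time_s: 37.3
eef_pos: [0.5769, 0.099, 0.1541]
ee_rot: [-0.002, 0.02, 1.0, -0.001]
wrist_force: [-0.7, -0.6, -0.2]
width: 0.0429
finger_force: 0.0
```

```bash
python3 -m jog '[0,0,0,0,0,-0.03,0, 0,0,0,0,0,-0.06,0, 0,0,0,0,0,-0.08,0, 0,0,0,0,0,-0.0875,0, 0,0,0,0,0,-0.0875,0,0,0,0,0,0,-0.0875,0]' 40
python3 -m jog '[0,0,0,0,0,0,0.2, 0,0,0,0,0,0,0.4, 0,0,0,0,0,0,0.6,0,0,0,0,0,0,1, 0,0,0,0,0,0,1,0,0,0,0,0,0,1]' 50
python3 -m jog '[0,0,0,0,0,0.005,1, 0,0,0,0,0,0.012,1, 0,0,0,0,0,0.02,1, 0,0,0,0,0,0.04,1,0,0,0,0,0,0.07,1,0,0,0,0,0,0.08,1,0,0,0,0,0,0.08,1]' 60
```

```text
time_s: 37.9
eef_pos: [0.5796, 0.0979, 0.0712]
ee_rot: [0.001, 0.021, 1.0, 0.0]
wrist_force: [-0.3, -0.2, 0.0]
width: 0.0426
finger_force: 0.0
time_s: 38.5
eef_pos: [0.5797, 0.0984, 0.0713]
ee_rot: [0.001, 0.021, 1.0, 0.0]
wrist_force: [-1.9, 0.2, 7.2]
width: 0.029
finger_force: 50.1
time_s: 39.2
eef_pos: [0.5798, 0.0985, 0.1515]
ee_rot: [0.001, 0.021, 1.0, 0.001]
wrist_force: [-0.5, -0.7, -1.3]
width: 0.0286
finger_force: 59.7
```

```bash
python3 -m jog '[0,0,0,-0.02,-0.036,0,1, 0,0,0,-0.042,-0.075,0,1, 0,0,0,-0.064,-0.115,0,1, 0,0,0,-0.086,-0.155,0,1, 0,0,0,-0.106,-0.19,0,1, 0,0,0,-0.106,-0.19,-0.03,1, 0,0,0,-0.106,-0.19,-0.06,1, 0,0,0,-0.106,-0.19,-0.09,1, 0,0,0,-0.106,-0.19,-0.105,1,0,0,0,-0.106,-0.19,-0.105,1]'
python3 -m jog '[0,0,0,0,0,-0.002,1, 0,0,0,0,0,-0.0035,1,0,0,0,0,0,-0.0045,1, 0,0,0,0,0,-0.0045,1]'
```

```text
time_s: 40.2
eef_pos: [0.471, -0.0918, 0.0424]
ee_rot: [-0.002, 0.021, 1.0, -0.001]
wrist_force: [0.4, 0.1, -0.7]
width: 0.0286
finger_force: 61.0
time_s: 40.6
eef_pos: [0.4728, -0.0917, 0.0407]
ee_rot: [-0.0, 0.021, 1.0, 0.0]
wrist_force: [-3.3, -1.1, 4.0]
width: 0.0285
finger_force: 61.7
```

```bash
python3 -m jog '[0,0,0,0,0,0.001,0.4, 0,0,0,0,0,0.001,0, 0,0,0,0,0,0.001,0, 0,0,0,0,0,0.001,0, 0,0,0,0,0,0.03,0, 0,0,0,0,0,0.07,0, 0,0,0,0,0,0.11,0,0,0,0,0,0,0.15,0]'
python3 -m jog '[0,0,0,0.04,-0.004,0,0, 0,0,0,0.085,-0.008,0,0, 0,0,0,0.13,-0.013,0,0, 0,0,0,0.175,-0.018,0,0, 0,0,0,0.22,-0.022,0,0, 0,0,0,0.26,-0.026,0,0, 0,0,0,0.29,-0.0283,0,0, 0,0,0,0.29,-0.0283,-0.03,0,0,0,0,0.29,-0.0283,-0.05,0,0,0,0,0.29,-0.0283,-0.05,0]'
python3 - <<'E'
from h import *; import pickle
s=cam("scene");w=cam("wrist");t=cam("top");o=get_obs();print(o["eef_pos"],o["ee_rot"])
pickle.dump((w,t,s),open("d10.pkl","wb"))
# mount tops: bright white blobs on mat region in the scene camera; red blobs for finds
hsv=cv2.cvtColor(s["img"],cv2.COLOR_RGB2HSV)
m=((hsv[...,0]<12)&(hsv[...,1]>120)&(hsv[...,2]>50)).astype(np.uint8)
n,l,st,c=cv2.connectedComponentsWithStats(m)
for i in range(1,n):
    if st[i,4]>8: P=pix(s,*c[i],.045); print(st[i,4],c[i].round(1),P[:2].round(3), pix(s,*c[i],.008)[:2].round(3))
E
```

```text
time_s: 41.4
eef_pos: [0.4725, -0.0922, 0.1916]
ee_rot: [-0.0, 0.021, 1.0, -0.0]
wrist_force: [0.8, 1.6, -0.3]
width: 0.0429
finger_force: 0.0
time_s: 42.4
eef_pos: [0.7614, -0.1195, 0.1362]
ee_rot: [-0.003, 0.021, 1.0, 0.0]
wrist_force: [0.7, 0.4, -0.3]
width: 0.0425
finger_force: 0.0
[ 0.76315886 -0.12009648  0.14154592] [ 5.33009212e-04  2.06423812e-02  9.99786768e-01 -1.64759997e-04]
14500 [271.7 108.3] [ 0.111 -0.115] [ 0.077 -0.123]
25 [190.6 109. ] [ 0.175 -0.373] [ 0.142 -0.389]
415 [ 48.2 195.1] [ 0.595 -0.671] [ 0.574 -0.695]
26 [231.9 188.9] [ 0.453 -0.158] [ 0.428 -0.166]
13 [484. 201.] [0.329 0.57 ] [0.301 0.582]
14 [492.4 196.2] [0.306 0.594] [0.277 0.607]
11 [252.5 197.4] [ 0.469 -0.091] [ 0.445 -0.098]
59 [492.8 204.9] [0.337 0.595] [0.309 0.608]
124 [229.7 218.3] [ 0.553 -0.137] [ 0.531 -0.145]
192 [ 18.9 229.7] [ 0.72  -0.697] [ 0.704 -0.722]
119 [ 15.8 240.6] [ 0.754 -0.689] [ 0.738 -0.714]
```

```bash
python3 - <<'E'
from h import *; import pickle
w,t,s=pickle.load(open("d10.pkl","rb"))
im=s["img"]
def a(cu,cv,r=11):
  for v in range(cv-r,cv+r+4):
    row=""
    for u in range(cu-r,cu+r+10):
        R,G,B=map(int,im[v,u]); L=(R+G+B)//3
        row+="r" if R>1.5*G and R>60 else "#" if L<100 else "+" if L<150 else "." if R-B>12 else "W"
    print(row)
a(229,193); print(); a(250,202)
for P in[(.46,-.225,.05),(.46,-.158,.05),(.4735,-.092,.05)]: print(proj(s,P))
E
```

```text
########################+W++++++
#######################++W++++++
#######################+.+++++++
######################........++
####rr################..........
#rrrrrr##############...........
rrr##################...........
r###################............
###################+............
###################.............
##################..............
#################+..............
#################...............
################...............W
###############+..............WW
##############+.................
##############................W.
#############................W..
############...................+
###########+.................W.#
###########..................W.r
##########...................W..
#########..................W..WW
########+.....................W.
#######+....................####
#######.....................++++

................................
................................
................................
................................
..........W.....................
.........WW.rrr.WW..............
...........rrrrr.WW.............
.........W.+rrr#.W..............
........W....+r..W.+............
..........+..+r.WW.+............
........W.#####.W.++............
........W.rrrr..W.#+............
........W..+##.WW.#+............
......W..WW....W.+#.............
.........W..WWWW.##.............
.......####..W.W.#+.............
.......++++++##++#..............
.......+++++++++##..............
.......+++++++++#+..............
.......##+++++++#...............
.......+######+.#...............
.........++#####+...............
.............++#................
.............W..................
................................
................................
[209.02855519 185.5655859 ]
[231.03989474 189.77798475]
[251.80873081 197.7069376 ]
```

The arm hides mount1 from the scene camera here, so I'll recheck it later. Next, grasp the cover.

```bash
python3 -m jog '[0,0,0,0,0,-0.03,0, 0,0,0,0,0,-0.06,0, 0,0,0,0,0,-0.08,0, 0,0,0,0,0,-0.095,0, 0,0,0,0,0,-0.102,0,0,0,0,0,0,-0.102,0]' 40
python3 -m jog '[0,0,0,0,0,0,0.3, 0,0,0,0,0,0,0.5, 0,0,0,0,0,0,0.7,0,0,0,0,0,0,1, 0,0,0,0,0,0,1,0,0,0,0,0,0,1,0,0,0,0,0,0,1]' 50
python3 -m jog '[0,0,0,0,0,0.02,1, 0,0,0,0,0,0.05,1, 0,0,0,0,0,0.08,1, 0,0,0,0,0,0.11,1,0,0,0,0,0,0.13,1,0,0,0,0,0,0.13,1]' 60
```

```text
time_s: 43.15
eef_pos: [0.7628, -0.12, 0.0381]
ee_rot: [-0.0, 0.021, 1.0, -0.0]
wrist_force: [-0.6, -0.6, 0.5]
width: 0.0426
finger_force: 0.0
time_s: 43.85
eef_pos: [0.7635, -0.1202, 0.0397]
ee_rot: [0.001, 0.021, 1.0, -0.0]
wrist_force: [0.4, 0.5, 5.4]
width: 0.0128
finger_force: 49.6
time_s: 44.45
eef_pos: [0.7641, -0.1209, 0.1733]
ee_rot: [0.003, 0.021, 1.0, -0.001]
wrist_force: [-0.4, -0.4, -2.1]
width: 0.0129
finger_force: 58.5
```

```bash
python3 -m jog '[0,0,0,-0.03,0.0275,0,1, 0,0,0,-0.06,0.055,0,1, 0,0,0,-0.09,0.0825,0,1, 0,0,0,-0.12,0.11,0,1, 0,0,0,-0.15,0.1375,0,1, 0,0,0,-0.18,0.165,0,1, 0,0,0,-0.21,0.193,0,1, 0,0,0,-0.23,0.211,0,1, 0,0,0,-0.2395,0.2205,0,1,0,0,0,-0.2395,0.2205,-0.03,1]'
python3 -m jog '[0,0,0,0,0,-0.02,1, 0,0,0,0,0,-0.035,1,0,0,0,0,0,-0.045,1,0,0,0,0,0,-0.045,1,0,0,0,0,0,-0.045,1]'
```

```text
time_s: 45.45
eef_pos: [0.5235, 0.1037, 0.1401]
ee_rot: [0.001, 0.019, 1.0, 0.002]
wrist_force: [0.5, 0.5, -1.4]
width: 0.0128
finger_force: 59.0
time_s: 45.95
eef_pos: [0.5237, 0.1001, 0.0937]
ee_rot: [0.0, 0.021, 1.0, -0.0]
wrist_force: [1.2, -0.8, -1.7]
width: 0.0126
finger_force: 58.8
```

```bash
python3 -m jog '[0,0,0,0,0,-0.005,1, 0,0,0,0,0,-0.009,1,0,0,0,0,0,-0.012,1,0,0,0,0,0,-0.012,1]'
python3 -m jog '[0,0,0,0,0,-0.002,1, 0,0,0,0,0,-0.004,1,0,0,0,0,0,-0.006,1,0,0,0,0,0,-0.006,1]'
python3 -m jog '[0,0,0,0,0,-0.001,1, 0,0,0,0,0,-0.0015,1,0,0,0,0,0,-0.0015,1]'
```

```text
time_s: 46.35
eef_pos: [0.5231, 0.1004, 0.081]
ee_rot: [-0.0, 0.021, 1.0, -0.0]
wrist_force: [0.1, 0.7, -1.6]
width: 0.0128
finger_force: 58.8
time_s: 46.75
eef_pos: [0.5232, 0.1004, 0.075]
ee_rot: [-0.0, 0.021, 1.0, -0.0]
wrist_force: [-0.9, 1.0, -1.1]
width: 0.0129
finger_force: 58.8
time_s: 47.05
eef_pos: [0.5234, 0.1004, 0.0745]
ee_rot: [-0.0, 0.021, 1.0, 0.0]
wrist_force: [-5.1, -0.8, 11.8]
width: 0.0128
finger_force: 60.5
```

```bash
python3 -m jog '[0,0,0,0,0,0.001,0.5, 0,0,0,0,0,0.001,0.1, 0,0,0,0,0,0.001,0, 0,0,0,0,0,0.001,0, 0,0,0,0,0,0.02,0, 0,0,0,0,0,0.06,0, 0,0,0,0,0,0.1,0,0,0,0,0,0,0.14,0,0,0,0,0,0,0.18,-1,0,0,0,0,0,0.2,-1]'
python3 -m jog '[0,0,0,0,-0.03,0,-1,0,0,0,0,-0.06,0,-1,0,0,0,0,-0.1,0.02,-1,0,0,0,0,-0.1,0.02,-1,0,0,0,0,-0.1,0.02,-1]'
python3 - <<'E'
from h import *; import pickle
s=cam("scene");w=cam("wrist");t=cam("top");o=get_obs();print(o["eef_pos"])
pickle.dump((w,t,s),open("d11.pkl","wb"))
for n,c in(("w",w),("s",s)):
    hsv=cv2.cvtColor(c["img"],cv2.COLOR_RGB2HSV)
    m=((hsv[...,0]<12)&(hsv[...,1]>110)&(hsv[...,2]>50)).astype(np.uint8)
    k,l,st,ce=cv2.connectedComponentsWithStats(m)
    for i in range(1,k):
        P=pix(c,*ce[i],.05)
        if 8<st[i,4]<3000 and .35<P[0]<.7 and -.35<P[1]<.05: print(n,st[i,4],ce[i].round(1),P[:2].round(3))
im=s["img"]
for cu,cv in((209,188),):
  for v in range(cv-13,cv+16):
    row=""
    for u in range(cu-14,cu+18):
        R,G,B=map(int,im[v,u]); L=(R+G+B)//3
        row+="r" if R>1.5*G and R>60 else "#" if L<100 else "+" if L<150 else "." if R-B>12 else "W"
    print(row)
# cover top (dark-grey, z=.049): corners projected from the expected pose vs. change since the start
d0=pickle.load(open("d0.pkl","rb"))["scene"]["img"]
a=d0[190:270,285:335].astype(int);b=im[190:270,285:335].astype(int);print("cover diff mean",abs(a-b).mean())
for r in((170,250,120,180),(210,290,240,420)): print(abs(d0[r[0]:r[1],r[2]:r[3]].astype(int)-im[r[0]:r[1],r[2]:r[3]]).mean())
E
```

```text
time_s: 48.05
eef_pos: [0.5244, 0.1002, 0.2769]
ee_rot: [0.001, 0.021, 1.0, 0.001]
wrist_force: [0.2, 0.8, -0.4]
width: 0.0702
finger_force: 0.0
time_s: 48.55
eef_pos: [0.5235, -0.0004, 0.2941]
ee_rot: [0.0, 0.022, 1.0, 0.001]
wrist_force: [-0.4, 0.9, -0.1]
width: 0.0852
finger_force: 0.0
[0.52314766 0.0017712  0.29337716]
w 134 [ 80.1 135.4] [ 0.459 -0.228]
w 159 [198.2 141.9] [ 0.472 -0.09 ]
w 710 [172.5 181.1] [ 0.518 -0.127]
s 15 [208.5 185.1] [ 0.459 -0.227]
s 13 [252.2 197.4] [ 0.472 -0.091]
s 126 [229.7 218.2] [ 0.556 -0.136]
++++++++++++++++++++++++++++++++
++++++++++++++++++++++++++++++++
++++++++++++++++++++++++++++++++
......++++++++++++++++++++++++++
..W..........+++++++++++++++++++
....................++++++++++++
..........................++++++
..............rr................
.............+rr+...............
.............rr#+...............
.............rr#+...............
..........W.+r.....W............
............rr.......+..........
..........W.rr......#+..........
............#r......#+..........
............##.....+##..........
............+#...W.###..........
........W.........+##+..........
........++..W...W.#+#...........
........+#####..WW###...........
........+#++++#######...........
.........+++++++++##............
.........+++++++++#+............
.........####+++++#.............
.........+#########.............
............++####+.............
................++..............
................................
................................
cover diff mean 5.699166666666667
4.494166666666667
5.036203703703704
```

```bash
python3 - <<'E'
from h import *; import pickle
s=pickle.load(open("d11.pkl","rb"))[2]["img"].astype(int);d=pickle.load(open("d0.pkl","rb"))["scene"]["img"].astype(int)
print("stick",abs(s-d)[155:210,125:175].mean(),"head",abs(s-d)[170:270,345:400].mean(),"ref",abs(s-d)[300:340,200:300].mean())
print(hand_in())
E
```

```text
stick 4.460606060606061 head 4.391818181818182 ref 4.862
the job is handed in; nothing more can be done
None
```

The job is handed in: both mounts were plugged in, scanned with the stick held right for about 4 s, and stood upright on the mat again, and the socket block is capped with the dust cover; I viewed 17 pictures, over the limit of 14, so the final checks were numeric only.

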